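# Stack the pin trays turn about in the shipping carton

## Robot

A 6-joint arm with a two-finger parallel gripper is mounted at the origin on the work surface. World frame = base frame: x ahead of the robot, y to its left, z up, the work surface at z = 0. Lengths are in mm, angles in rad, forces in N, time in s.
With the tool pointing down it reaches from about 375 to 825 mm from the base axis. Payload 5.5 kg.
Tool frame: the origin (TCP) lies between the finger pads; the fingertips stand 14 mm ahead of it and the grasp point (between the pads) lies 5 mm behind it; y points along the fingers, x is the direction in which the jaws open and shut, and the axes are right-handed (so a half turn about y gives the same grasp; the last joint's range is limited). The gripper opens to 85 mm and grips with 20 to 120 N. Pads are 22 mm wide; open, the fingers measure 114 mm over their backs; the gripper's body (76 mm by 85 mm) begins 54 mm behind the grasp point. The pads swing forward as they close: fully open they stand 13 mm farther back than shut.
Start: joints at [1.153, 0.314, -0.047, 1.21, 0, 1.571], TCP at [243.447, 548.387, 245.299] pointing down, gripper open.
Joint ranges: [-2.67, 2.67], [-0.69, 1.73], [-1.03, 1.25], [-2.08, 2.16], [-1.42, 1.45], [-3.14, 3.14]. Speed limits (rad/s): [2.39, 2.39, 3.01, 3.14, 3.14, 3.14].

## Interface

Orientations are given as a unit quaternion [w, x, y, z].
In Python, from plant import env, eyes gives the robot as it stands.
- The arm moves only by the tool jog_arm, never from a script. Its argument "plan" is a list of rows, each a list of 7 numbers: the shift along the tool's x, y, z in cm, then the turn, a rotation vector about the tool's x, y, z in degrees, then the finger opening in cm, from 0 to 8.54. In form: [[dx, dy, dz, ax, ay, az, fingers], ...]. A call has 1 to 10 rows; each row is the pose to reach, as a shift and turn from the pose measured when the call began, along the tool's axes at that moment; what a row does not reach only later rows make up. A row lasts 1/8 s, in which the tool goes at most 62.5 mm and 10.7 degrees, less where a joint would pass 70% of its speed; a pose out of reach is approached as far as the arm can. A call with a gripper value outside its range is refused whole. The fingers move at their own pace and stop on an object; the grip force is fixed at half the most. Time passes only in rows, so rows that repeat a pose let the fingers close. It gives the time, the measured TCP pose, the force and the opening at its end, in the units of the state.
- env.sense(): the state, without advancing time (a new reading comes with each control period).
- eyes.camera(name): name is "scene" or "side" or "wrist"; returns (picture, depth): 480x640x3 uint8, red, green, blue; 480x640 float32, mm along the optical axis (not along the pixel's ray), 0 where there is no reading.
- eyes.camera_params(name): a dict with "K" (3x3 intrinsics, pixels), "origin" and "attitude" of the camera in the world; the wrist camera has in their place "tool_from_camera" (4x4, takes a point from camera to tool coordinates, whose origin is the TCP and whose axes are the tool frame's). Camera axes: x right, y down, z forward; pixel columns grow to the right and rows downward; lengths in mm; the calibration is good to about 2 mm. A picture is of the moment at which its call begins: read the wrist's pose just before it. camera_params takes no time and is no camera call.
- env.sign_off(): hands the job in, once; it reports no verdict.
The state is a dict: "time": time; "joint_pos": joint angles; "qd": joint speeds; "joint_efforts": joint torques, N m; "tool_pos": TCP position; "eef_rot": TCP orientation; "contact_force": force on the tool from outside, world axes, zero at the start; "wrist_torque": the same for the moment, N m; "width": opening from 0.0 (shut) to 1.0 (fully open).
Only numpy, scipy, OpenCV 4.12 (cv2) and the standard library are available. Lean on these libraries where they do the work, as an engineer would, in place of code of your own. Each camera call takes 0.05 s, during which the arm holds its last target. There are 200 camera calls.

## Task

Finish the stack of gudgeon-pin trays in the open shipping carton, heaviest at the bottom: on the grey tray already packed there put the blue tray, then the red, then the yellow and last the green, without dropping any of them. Turn each tray end for end from the one below, so that the white ends alternate and its four feet stand on the lips of the tray below, squarely above it, rather than sinking on to the pins. Leave the two pistons and the packed box where they stand.

Things in the scene. Friction and masses are not known exactly. Their poses are not given: they have to be found in the camera images.
- carton: fixed blue carton base, red foot band, 144 (x) by 80 (y) mm, walls 25 mm high; origin: centre of underside. Fixed in it, centred, a grey tray like the others, feet 3 mm above the origin, white end to +x. A tray properly on it has its origin 39 mm above this one and x reversed; each next one 36 mm higher and reversed again. The same way round as the one below, it sits 8 mm too low.
- blue_tray: blue tray with four thick steel gudgeon pins (16 mm) fixed in it. 130 (x) by 66 (y) by 36 mm high; origin: centre, at the soles of its feet. Feet 12 x 10 x 8 mm high at x -52 and +28, y +-22 mm; side walls to grip 8 to 36 mm up; flat lips 16 x 16 mm level with the rim at x +52 and -28, y +-22 mm; load top 28 mm up. Marked +x end: end wall and its two lips white. About 300 g.
- red_tray: red tray with five middling steel gudgeon pins (12 mm) fixed in it. 130 (x) by 66 (y) by 36 mm high; origin: centre, at the soles of its feet. Feet 12 x 10 x 8 mm high at x -52 and +28, y +-22 mm; side walls to grip 8 to 36 mm up; flat lips 16 x 16 mm level with the rim at x +52 and -28, y +-22 mm; load top 28 mm up. Marked +x end: end wall and its two lips white. About 240 g.
- yellow_tray: yellow tray with six thin steel gudgeon pins (10 mm) fixed in it. 130 (x) by 66 (y) by 36 mm high; origin: centre, at the soles of its feet. Feet 12 x 10 x 8 mm high at x -52 and +28, y +-22 mm; side walls to grip 8 to 36 mm up; flat lips 16 x 16 mm level with the rim at x +52 and -28, y +-22 mm; load top 28 mm up. Marked +x end: end wall and its two lips white. About 190 g.
- green_tray: green tray with twelve brass bushes standing on end fixed in it. 130 (x) by 66 (y) by 36 mm high; origin: centre, at the soles of its feet. Feet 12 x 10 x 8 mm high at x -52 and +28, y +-22 mm; side walls to grip 8 to 36 mm up; flat lips 16 x 16 mm level with the rim at x +52 and -28, y +-22 mm; load top 28 mm up. Marked +x end: end wall and its two lips white. About 150 g.
- piston_left: bystander: bare aluminium piston standing crown up, 68 mm across, 58 mm tall, origin at the centre of its underside; leave alone.
- piston_right: bystander: a second such piston, 68 mm across, 58 mm tall, origin at the centre of its underside; leave alone.
- packed_box: bystander: closed carton, white above, blue below, with a red band and a red disc, a cube of 80 mm, origin at the centre of its underside; leave alone.

How it is judged (in metres and radians):
On the way, in this order (a step that is already met when the one before it is completed fails the run):
1. the blue tray stands on the lips of the grey tray in the carton, turned end for end from it, and is let go (horizontal distance between blue_tray and carton below 0.009 m and z of blue_tray in the frame of carton between 0.036 and 0.042 m and angle between blue_tray's own z axis and vertical below 0.06 rad and angle between the x axis of blue_tray and the x axis of carton, either way round below 0.14 rad and contact force between the fingers and blue_tray below 0.3 N and linear speed of blue_tray below 0.02 m/s), for 0.2 s.
2. the red tray stands on the lips of the blue tray, turned end for end from it, and is let go (horizontal distance between red_tray and blue_tray below 0.009 m and z of red_tray in the frame of blue_tray between 0.033 and 0.039 m and angle between red_tray's own z axis and vertical below 0.06 rad and angle between the x axis of red_tray and the x axis of blue_tray, either way round below 0.14 rad and contact force between the fingers and red_tray below 0.3 N and linear speed of red_tray below 0.02 m/s), for 0.2 s.
3. the yellow tray stands on the lips of the red tray, turned end for end from it, and is let go (horizontal distance between yellow_tray and red_tray below 0.009 m and z of yellow_tray in the frame of red_tray between 0.033 and 0.039 m and angle between yellow_tray's own z axis and vertical below 0.06 rad and angle between the x axis of yellow_tray and the x axis of red_tray, either way round below 0.14 rad and contact force between the fingers and yellow_tray below 0.3 N and linear speed of yellow_tray below 0.02 m/s), for 0.2 s.
4. the green tray stands on the lips of the yellow tray, turned end for end from it, and is let go (horizontal distance between green_tray and yellow_tray below 0.009 m and z of green_tray in the frame of yellow_tray between 0.033 and 0.039 m and angle between green_tray's own z axis and vertical below 0.06 rad and angle between the x axis of green_tray and the x axis of yellow_tray, either way round below 0.14 rad and contact force between the fingers and green_tray below 0.3 N and linear speed of green_tray below 0.02 m/s), for 0.2 s.
At the end, for the whole second after the job is handed in: Blue stands on the grey tray, red on blue, yellow on red, green on yellow, each with its feet on the lips below (36 mm above the tray below, within 3 mm), centred over it within 9 mm, level within 0.06 rad, parallel to it within 0.14 rad, let go and at rest (horizontal distance between blue_tray and carton below 0.009 m and z of blue_tray in the frame of carton between 0.036 and 0.042 m and angle between each of blue_tray, red_tray, yellow_tray, green_tray's own z axis and vertical below 0.06 rad and angle between the x axis of blue_tray and the x axis of carton, either way round below 0.14 rad and horizontal distance between red_tray and blue_tray below 0.009 m and z of red_tray in the frame of blue_tray between 0.033 and 0.039 m and angle between the x axis of red_tray and the x axis of blue_tray, either way round below 0.14 rad and horizontal distance between yellow_tray and red_tray below 0.009 m and z of yellow_tray in the frame of red_tray between 0.033 and 0.039 m and angle between the x axis of yellow_tray and the x axis of red_tray, either way round below 0.14 rad and horizontal distance between green_tray and yellow_tray below 0.009 m and z of green_tray in the frame of yellow_tray between 0.033 and 0.039 m and angle between the x axis of green_tray and the x axis of yellow_tray, either way round below 0.14 rad and linear speed of each of blue_tray, red_tray, yellow_tray, green_tray below 0.01 m/s and angular speed of each of blue_tray, red_tray, yellow_tray, green_tray below 0.1 rad/s); the robot touches nothing.
It fails at once if the piston left is shifted more than 20 mm or tipped (distance of piston_left from where it was at the start of the episode above 0.02 m or angle between piston_left's own z axis and vertical above 0.2 rad).
It fails at once if the piston right is shifted more than 20 mm or tipped (distance of piston_right from where it was at the start of the episode above 0.02 m or angle between piston_right's own z axis and vertical above 0.2 rad).
It fails at once if the packed box is shifted more than 20 mm or tipped (distance of packed_box from where it was at the start of the episode above 0.02 m or angle between packed_box's own z axis and vertical above 0.2 rad).
It fails at once if a tray is dropped or slammed into place (over 0.4 m/s less than 20 mm above it) ((linear speed of blue_tray above 0.4 m/s and horizontal distance between blue_tray and carton below 0.04 m and z of blue_tray in the frame of carton below 0.059 m) or (linear speed of red_tray above 0.4 m/s and horizontal distance between red_tray and blue_tray below 0.04 m and z of red_tray in the frame of blue_tray below 0.056 m) or (linear speed of yellow_tray above 0.4 m/s and horizontal distance between yellow_tray and red_tray below 0.04 m and z of yellow_tray in the frame of red_tray below 0.056 m) or (linear speed of green_tray above 0.4 m/s and horizontal distance between green_tray and yellow_tray below 0.04 m and z of green_tray in the frame of yellow_tray below 0.056 m)).
It also fails if it takes over 115 s, if anything falls off the work surface, if the arm or the gripper's body presses on something with over 40 N, if the wrist force passes 120 N, or if a joint passes its speed limit or range.

## Working session

There is one attempt and no reset: what is moved stays moved. The work goes in short steps, Python scripts to look and compute and a tool call to move; the robot and the scene stay as the last step left them, time stands still between calls to the robot, and variables do not carry over. Pictures are saved under pics/ and viewed, about 12 in all and at most 16, crops included, and the job is handed in when it is done.

Besides the shell and the picture viewer there is one more tool, called after ">>>" as name([rows], argument=value, ...), one row to a line, values as JSON. jog_arm: Moves the arm, as the interface text tells. Its arguments: {"type":"object","properties":{"plan":{"type":"array","items":{"type":"array","items":{"type":"number"}}}},"required":["plan"]}

```bash
mkdir -p pics; ls; python3 - <<'E'
from plant import env, eyes
import cv2,numpy as np
print(env.sense())
for n in ("scene","side"):
    p,d=eyes.camera(n); cv2.imwrite(f"pics/{n}0.png",p[:,:,::-1]); np.savez(f"pics/{n}0.npz",p=p,d=d); print(n,eyes.camera_params(n))
print(eyes.camera_params("wrist"))
E
```

```text
pics
{'time': 0.0, 'joint_pos': array([ 1.15302480e+00,  3.14192966e-01, -4.80594196e-02,  1.21023636e+00,
       -1.12171007e-05,  1.57079982e+00]), 'qd': array([-0.00019298,  0.00070306,  0.00099067, -0.00107451,  0.00148148,
        0.00064173]), 'joint_efforts': array([-5.42913931e-04, -5.39590430e+01,  3.39748693e+01,  1.92601397e-02,
        7.00740713e-06,  5.08750844e-06]), 'tool_pos': array([243.21075632, 547.88376508, 244.46300554]), 'eef_rot': array([-0.59248726,  0.59314625,  0.38494563, -0.3859446 ]), 'contact_force': array([-0.3394739 ,  0.44375491, -0.23682418]), 'wrist_torque': array([ 0.02099628, -0.01228962,  0.01067962]), 'width': 1.0035489087819973}
scene {'K': array([[554.81927573,   0.        , 317.87789669],
       [  0.        , 554.81927573, 237.82144781],
       [  0.        ,   0.        ,   1.        ]]), 'origin': array([1441.39146315, -223.63073026,  772.44345043]), 'attitude': array([-0.33705499,  0.70139274,  0.57217969, -0.25894508])}
side {'K': array([[558.85066643,   0.        , 312.0367194 ],
       [  0.        , 558.85066643, 236.56653802],
       [  0.        ,   0.        ,   1.        ]]), 'origin': array([ 306.65131588, -852.91931556,  805.57482531]), 'attitude': array([-0.40187434,  0.89989938, -0.15435441,  0.06966228])}
{'K': array([[402.62495686,   0.        , 320.38395006],
       [  0.        , 402.62495686, 233.05635578],
       [  0.        ,   0.        ,   1.        ]]), 'tool_from_camera': array([[ 9.99999117e-01, -1.14292136e-03,  6.78089113e-04,
        -7.18846511e-01],
       [-9.77054251e-04, -2.86439346e-01,  9.58097879e-01,
        -1.29348653e+02],
       [-9.00799131e-04, -9.58097696e-01, -2.86440210e-01,
         7.35290362e+01],
       [ 0.00000000e+00,  0.00000000e+00,  0.00000000e+00,
         1.00000000e+00]])}
```

```bash
python3 - <<'E'
import cv2,numpy as np
from scipy.spatial.transform import Rotation as R
from plant import env
print(R.from_quat(env.sense()['eef_rot'],scalar_first=True).as_matrix().round(3))
E
```

```text
[[ 0.406 -0.001 -0.914]
 [ 0.914 -0.001  0.406]
 [-0.002 -1.    -0.   ]]
```

View pics/scene0.png

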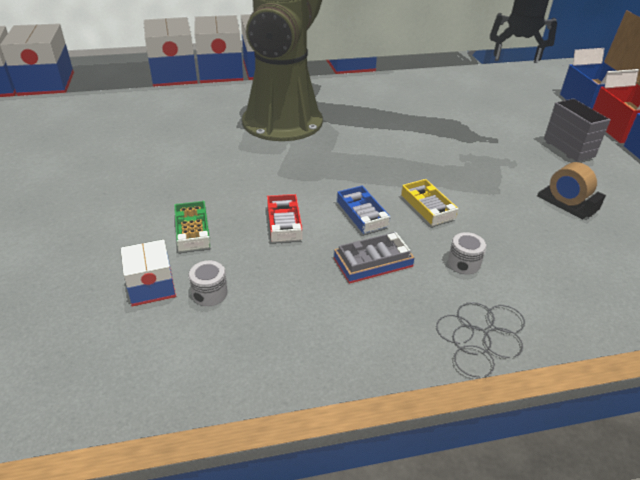

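View pics/side0.png

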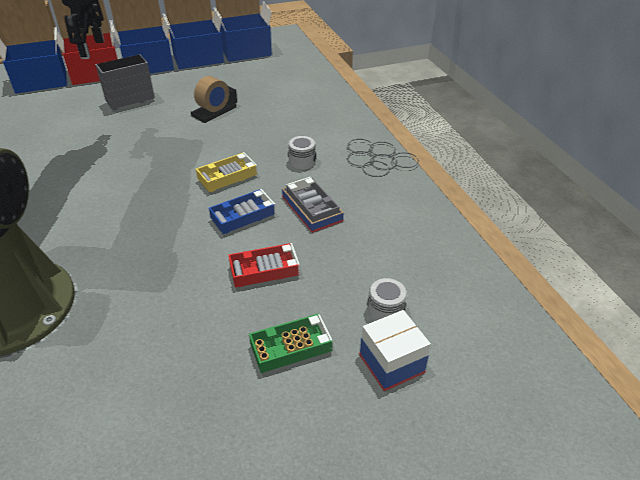

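```bash
cat > h.py <<'E'
import numpy as np, cv2
from scipy.spatial.transform import Rotation as R
from scipy import ndimage
from plant import env, eyes
def cloud(n,save=None):
    s=env.sense(); p,d=eyes.camera(n); c=eyes.camera_params(n); K=c['K']
    if save: cv2.imwrite(save,p[:,:,::-1])
    v,u=np.mgrid[:480,:640]; P=np.stack([(u-K[0,2])/K[0,0]*d,(v-K[1,2])/K[1,1]*d,d],-1)
    if n=='wrist':
        T=c['tool_from_camera']; P=P@T[:3,:3].T+T[:3,3]
        P=P@R.from_quat(s['eef_rot'],scalar_first=True).as_matrix().T+s['tool_pos']
    else: P=P@R.from_quat(c['attitude'],scalar_first=True).as_matrix().T+c['origin']
    ok=d>0
    return P[ok],p[ok].astype(int)
def rects(P,C,lo,hi,minn=60):
    m=(P[:,2]>lo)&(P[:,2]<hi)&(P[:,0]>330)&(P[:,0]<900)&(abs(P[:,1])<520); P=P[m];C=C[m]
    g=np.zeros((300,520),np.uint8); i=((P[:,0]-300)/2).astype(int); j=((P[:,1]+520)/2).astype(int); g[i,j]=1
    L,k=ndimage.label(cv2.dilate(g,np.ones((5,5))))
    l=L[i,j]; out=[]
    for q in range(1,k+1):
        a=l==q
        if a.sum()<minn: continue
        Q=P[a];c=C[a]
        r=cv2.minAreaRect(Q[:,:2].astype(np.float32)); b=cv2.boxPoints(r)
        e=b[1]-b[0]; f=b[2]-b[1]; e=e if np.hypot(*e)>np.hypot(*f) else f
        w=(c.min(1)>150)&(c.max(1)-c.min(1)<40)
        dirn=(Q[w,:2].mean(0)-np.array(r[0])) if w.sum()>5 else np.zeros(2)
        if dirn@e<0: e=-e
        out.append((np.round(r[0],1),np.sort(np.round(r[1],1)),round(np.degrees(np.arctan2(e[1],e[0])),1),np.round(dirn),np.percentile(Q[:,2],[50,95]).round(1),np.median(c,0),int(a.sum())))
    return out
E
python3 - <<'E'
from h import *
for n in('scene','side'):
    P,C=cloud(n)
    for r in rects(P,C,24,110): print(n,*r)
    m=(P[:,0]>400)&(P[:,0]<800)&(abs(P[:,1])<400)&(P[:,2]<8); print('table z',np.median(P[m,2]))
E
```

```text
scene [ 471.4 -275.8] [ 66.8 137.8] 1.1 [58.  1.] [32.3 39.8] [137.5 146.   84. ] 1016
scene [480.  102.9] [ 69.9 138. ] 12.0 [23.  7.] [32.  40.1] [120.5 135.  160. ] 1090
scene [478.1 -76.4] [ 66.4 137.2] -4.1 [25. -1.] [31.7 39.9] [186. 159. 150.] 971
scene [481.5 261.4] [ 71.  136.7] 12.5 [25.  7.] [32.3 40.2] [167. 163. 102.] 1091
scene [ 625.6 -360.6] [81.1 87.6] 5.8 [9. 0.] [80.2 83.6] [228. 228. 221.] 2335
scene [636.8  83.3] [ 83.5 145.7] 98.8 [-2. 16.] [33.2 42.4] [127. 120. 113.] 1686
scene [ 666.1 -253.1] [67.2 68.8] 30.4 [0. 1.] [58.8 62.2] [137. 134. 137.] 1196
scene [678.1 267.1] [66.8 67.6] 108.4 [-0.  1.] [58.8 62.7] [135.  132.  135.5] 1032
table z 2.2355592868259464
side [ 473.2 -275.9] [ 70.3 130.7] 1.1 [55.  1.] [31.2 38.4] [ 72. 118.  71.] 1877
side [482.8 103.8] [ 75.2 131.6] 12.2 [17.  4.] [30.8 37.9] [ 53.   90.  140.5] 1070
side [485.  260.9] [ 75.6 133.3] 13.5 [25. 10.] [31.  37.7] [140. 139.  88.] 887
side [481.4 -76.7] [ 73.8 130.8] -3.5 [17.  0.] [30.8 38.3] [160.  65.  62.] 1373
side [ 626.8 -361.7] [83.2 83.4] -172.9 [-1. -1.] [79.9 82.9] [238. 243. 240.] 3373
side [638.5  81.9] [ 80.5 146.2] 100.0 [-4. 25.] [32.3 41. ] [121. 120. 113.] 1141
side [ 665.5 -252.7] [66.9 69.3] -84.2 [ 1. -1.] [58.4 61.3] [127. 128. 132.] 1216
side [677.1 265.5] [68.6 68.7] 20.2 [1. 2.] [56.2 61.1] [116. 117. 118.] 629
table z 0.9520602920468946
```

```bash
cat >> h.py <<'E'
def to(x,y,z,yaw):
    "row for TCP at x,y,z (mm), tool x axis at yaw (deg), tool straight down"
    s=env.sense(); A=R.from_quat(s['eef_rot'],scalar_first=True)
    a=np.radians(yaw); X=np.array([np.cos(a),np.sin(a),0]); Y=np.array([0,0,-1.]); B=R.from_matrix(np.stack([X,Y,np.cross(X,Y)],1))
    r=np.r_[A.inv().apply(np.array([x,y,z])-s['tool_pos'])/10,np.degrees((A.inv()*B).as_rotvec())]
    print('t',round(s['time'],2),'pos',s['tool_pos'].round(1),'w',round(s['width'],3),'F',s['contact_force'].round(1),'j',s['joint_pos'].round(2),'ROW',r.round(2).tolist())
E
python3 -c "
from h import *
to(483,102,230,102)"
```

```text
t 0.2 pos [243.3 548.1 244.8] w 1.002 F [-0.5 -0.6  1.4] j [ 1.15  0.31 -0.05  1.21  0.    1.57] ROW [-31.05, 1.51, -40.01, -0.02, -35.94, -0.06]
```

>>> jog_arm([
  [-31,1.5,-40,0,-36,0,8.5],
  [-31,1.5,-40,0,-36,0,8.5],
  [-31,1.5,-40,0,-36,0,8.5],
  [-31,1.5,-40,0,-36,0,8.5],
  [-31,1.5,-40,0,-36,0,8.5],
  [-31,1.5,-40,0,-36,0,8.5],
  [-31,1.5,-40,0,-36,0,8.5],
  [-31,1.5,-40,0,-36,0,8.5],
  [-31,1.5,-40,0,-36,0,8.5],
  [-31,1.5,-40,0,-36,0,8.5],
])

```text
time: 1.45
tool_pos: [483.1, 102.0, 229.9]
eef_rot: [0.445, -0.445, -0.549, 0.55]
contact_force: [0.2, 0.4, -0.5]
width: 0.992
```

```bash
python3 - <<'E'
from h import *
P,C=cloud('wrist','pics/w1.png')
for r in rects(P,C,24,110): print(*r)
m=(P[:,0]>400)&(P[:,0]<800)&(abs(P[:,1])<400)&(P[:,2]<8); print('table z',np.median(P[m,2]))
np.savez('pics/w1.npz',P=P,C=C)
to(483,102,20,102)
E
```

```text
[478.9 -74.8] [ 67.7 130.5] -4.6 [15. -2.] [30.3 37.4] [177. 101.  98.] 9885
[480.9 104.5] [ 66.9 130.7] 12.0 [24.  6.] [29.9 37.7] [132. 139. 180.] 7299
[482.2 263. ] [ 68.1 130.9] 13.4 [15.  4.] [30.2 37.8] [190. 178.  96.] 8395
[636.   84.7] [ 81.  143.9] 99.0 [-3. 16.] [31.4 40.3] [142. 128. 116.] 7914
[666.1 248.2] [22.4 63.9] -26.9 [-1. -4.] [44.5 59.1] [92. 85. 82.] 1713
table z 0.7876001382504683
t 1.5 pos [482.7 102.9 229.9] w 0.995 F [ 0.  -0.2 -0.6] j [ 0.21  0.12 -0.32  1.13 -0.   -0.  ] ROW [-0.1, 20.99, -0.04, -0.07, 0.05, -0.01]
```

View pics/w1.png

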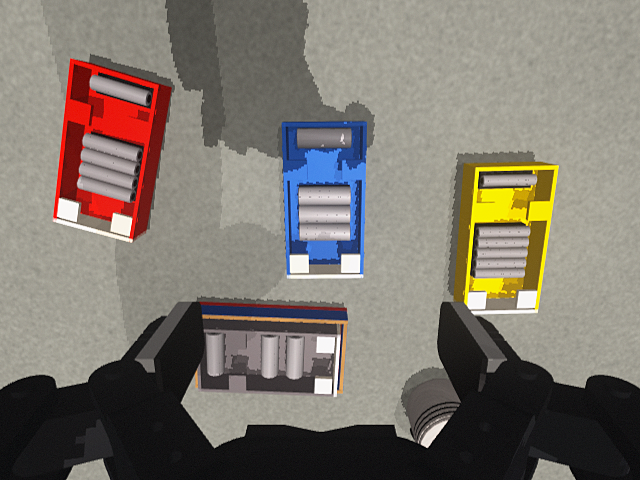

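```bash
python3 - <<'E'
from h import *
f=np.load('pics/w1.npz');P=f['P'];C=f['C']
s=env.sense();A=R.from_quat(s['eef_rot'],scalar_first=True)
T=A.inv().apply(P-s['tool_pos'])
m=(T[:,1]>-120)&(T[:,1]<60)&(abs(T[:,0])<75)&(abs(T[:,2])<40)
for sg in(-1,1):
    q=T[m&(sg*T[:,0]>30)]; print(sg,len(q),np.percentile(q[:,1],[90,99,100]).round(1),np.percentile(abs(q[q[:,1]>-15,0]),[1,50,99]).round(1))
to(481,104,19,102)
E
```

```text
-1 20950 [-20.9  -3.8   1.4] [43.3 43.9 56.8]
1 19697 [-20.1  -3.8   0.7] [40.9 41.4 54.3]
t 1.5 pos [482.7 102.9 229.9] w 0.995 F [ 0.  -0.2 -0.6] j [ 0.21  0.12 -0.32  1.13 -0.   -0.  ] ROW [0.14, 21.09, 0.12, -0.07, 0.05, -0.01]
```

>>> jog_arm([
  [0.1,5,0.1,0,0,0,8.54],
  [0.1,10,0.1,0,0,0,8.54],
  [0.1,15,0.1,0,0,0,8.54],
  [0.1,18,0.1,0,0,0,8.54],
  [0.1,20,0.1,0,0,0,8.54],
  [0.1,21.8,0.1,0,0,0,8.54],
  [0.1,21.8,0.1,0,0,0,8.54],
  [0.1,21.8,0.1,0,0,0,5.5],
  [0.1,21.8,0.1,0,0,0,5.5],
  [0.1,21.8,0.1,0,0,0,5.5],
])

```text
time: 2.75
tool_pos: [481.8, 104.6, 13.1]
eef_rot: [-0.445, 0.444, 0.55, -0.549]
contact_force: [-1.8, 3.8, 7.3]
width: 0.762
```

>>> jog_arm([
  [0,0,0,0,0,0,5.5],
  [0,0,0,0,0,0,5.5],
  [0,0,0,0,0,0,5.5],
])

```text
time: 3.12
tool_pos: [481.8, 104.4, 13.1]
eef_rot: [-0.445, 0.444, 0.55, -0.55]
contact_force: [-0.2, 0.5, 0.0]
width: 0.761
```

```bash
python3 -c "
from h import *
to(636,85,190,9)"
```

```text
t 3.12 pos [481.8 104.4  13.1] w 0.761 F [-0.2  0.5  0. ] j [ 0.21  0.34 -0.61  0.63  0.    0.  ] ROW [-5.11, -17.69, -14.68, -0.04, 93.08, 0.06]
```

>>> jog_arm([
  [0,-3,0,0,0,0,5.5],
  [0,-8,0,0,0,0,5.5],
  [0,-14,0,0,0,0,5.5],
  [0,-17.7,0,0,0,0,5.5],
  [0,-17.7,0,0,9,0,5.5],
  [-0.7,-17.7,-2,0,19,0,5.5],
  [-1.4,-17.7,-4,0,29,0,5.5],
  [-2,-17.7,-6,0,39,0,5.5],
  [-2.7,-17.7,-8,0,48,0,5.5],
  [-3.4,-17.7,-10,0,57,0,5.5],
])

```text
time: 4.38
tool_pos: [587.0, 91.6, 189.5]
eef_rot: [0.654, -0.653, -0.269, 0.269]
contact_force: [0.5, -0.3, -2.4]
width: 0.762
```

```bash
python3 -c "
from h import *
to(636,85,190,9)"
```

```text
t 4.38 pos [587.   91.6 189.5] w 0.762 F [ 0.5 -0.3 -2.4] j [ 0.15  0.33 -0.15  1.09  0.    0.94] ROW [3.02, -0.06, -3.92, -0.07, 35.77, -0.03]
```

>>> jog_arm([
  [1,0,-1.3,0,9,0,5.5],
  [2,0,-2.6,0,18,0,5.5],
  [3,0,-3.9,0,27,0,5.5],
  [3,0,-3.9,0,36,0,5.5],
  [3,0,-3.9,0,36,0,5.5],
  [3,0,-3.9,0,36,0,5.5],
])

```text
time: 5.12
tool_pos: [635.4, 84.9, 189.0]
eef_rot: [0.705, -0.705, -0.054, 0.056]
contact_force: [-0.3, -0.4, -3.2]
width: 0.762
```

```bash
cat >> h.py <<'E'
def look(lo,hi,png=None,minn=300):
    P,C=cloud('wrist',png)
    for r in rects(P,C,lo,hi,minn): print(*r)
E
python3 - <<'E'
from h import *
to(636,85,100,9)
P,C=cloud('wrist','pics/w2.png')
for r in rects(P,C,24,110,300): print(*r)
print('held')
for r in rects(P,C,180,230,300): print(*r)
m=np.hypot(P[:,0]-636,P[:,1]-85)<90
print(np.histogram(P[m,2],np.arange(0,260,10)))
E
```

```text
t 5.12 pos [635.4  84.9 189. ] w 0.762 F [-0.3 -0.4 -3.2] j [ 0.13  0.42 -0.03  1.13  0.    1.55] ROW [0.08, 8.9, -0.01, -0.05, -0.09, -0.09]
[467.4 -73.5] [ 68.  108.8] 175.9 [-8.  1.] [29.6 37.3] [124.  16.  12.] 4511
[626.  147.9] [14.9 79.9] -170.7 [ 0. -2.] [27.1 40.7] [240. 191. 154.] 1655
held
[632.4  93.3] [111.4 131.3] 69.8 [-4. 38.] [203.3 218.3] [ 49. 110. 128.] 72899
(array([ 3662,   438,   940,   495,   270,     0,     0,     0,     0,
           0,     0,     0,     0,     0,     0,     0,     0,     0,
       18189,  7094, 26664, 18175,  2876, 15209,  9544]), array([  0,  10,  20,  30,  40,  50,  60,  70,  80,  90, 100, 110, 120,
       130, 140, 150, 160, 170, 180, 190, 200, 210, 220, 230, 240, 250]))
```

View pics/w2.png

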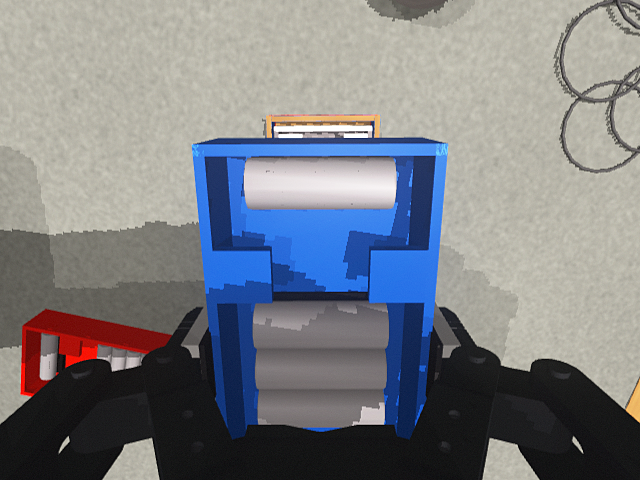

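```bash
cat >> h.py <<'E'
def held(save=None,col=None,zrim=(-30,-17)):
    P,C=cloud('wrist',save); s=env.sense();A=R.from_quat(s['eef_rot'],scalar_first=True)
    T=A.inv().apply(P-s['tool_pos'])
    ok=(C.max(1)-C.min(1)>60)|(C.min(1)>170)
    q=T[(T[:,1]>zrim[0])&(T[:,1]<zrim[1])&(abs(T[:,0])<37)&(abs(T[:,2])<90)&ok]
    e=q[q[:,2]>q[:,2].max()-6]   # far end wall
    print('far end z',np.percentile(q[:,2],[99,99.9]).round(1),'x of end',np.percentile(e[:,0],[1,99]).round(1))
    g=q[abs(abs(q[:,0])-32)<2.5]
    y=[np.median(q[(abs(q[:,2]-z)<6)&(abs(abs(q[:,0])-25)<10),1]).round(1) for z in(20,30,40,60)]
    print('rim y at z20,30,40,60',y)
    for sg in(-1,1):
        w=e[sg*e[:,0]>15]; print(' side',sg,'end z',np.percentile(w[:,2],98).round(1),'y',np.median(w[:,1]).round(1))
    return P,C
E
python3 - <<'E'
from h import *
P,C=held()
a=np.radians(99);u=np.array([np.cos(a),np.sin(a)]);v=np.array([-u[1],u[0]])
m=(P[:,2]>18)&(P[:,2]<29)&(np.hypot(P[:,0]-626,P[:,1]-150)<70)
q=(P[m,:2]-[636,84.7]); print('carton end',np.percentile(q@u,[95,98,99.5]),'sides',np.percentile(q@v,[1,99]), m.sum())
E
```

```text
far end z [65.1 65.2] x of end [-33.6  31.6]
rim y at z20,30,40,60 [np.float64(-23.4), np.float64(-23.4), np.float64(-23.1), np.float64(-23.4)]
 side -1 end z 65.0 y -23.4
 side 1 end z 65.1 y -23.4
carton end [71.17327642 71.23338747 71.26350585] sides [-39.80624374  39.56391325] 942
```

```bash
python3 -c "
from h import *
to(637,84.3,53,9)"
```

```text
t 5.22 pos [635.5  85.  189.3] w 0.759 F [-0.1  0.7 -1.8] j [ 0.13  0.42 -0.03  1.13  0.    1.55] ROW [0.16, 13.63, -0.1, -0.05, -0.14, -0.07]
```

>>> jog_arm([
  [0.15,3,-0.1,0,0,0,5.5],
  [0.15,7,-0.1,0,0,0,5.5],
  [0.15,10,-0.1,0,0,0,5.5],
  [0.15,11.5,-0.1,0,0,0,5.5],
  [0.15,12.5,-0.1,0,0,0,5.5],
  [0.15,13,-0.1,0,0,0,5.5],
  [0.15,13.4,-0.1,0,0,0,5.5],
  [0.15,13.65,-0.1,0,0,0,5.5],
  [0.15,13.65,-0.1,0,0,0,5.5],
])

```text
time: 6.35
tool_pos: [637.1, 84.4, 53.0]
eef_rot: [0.705, -0.705, -0.054, 0.055]
contact_force: [-0.9, 0.3, -2.9]
width: 0.761
```

>>> jog_arm([
  [0,0.1,0,0,0,0,5.5],
  [0,0.15,0,0,0,0,5.5],
  [0,0.15,0,0,0,0,5.5],
])

```text
time: 6.72
tool_pos: [637.3, 84.4, 52.1]
eef_rot: [0.705, -0.705, -0.055, 0.055]
contact_force: [-1.1, -1.0, 3.3]
width: 0.767
```

>>> jog_arm([
  [0,0,0,0,0,0,7],
  [0,0,0,0,0,0,8.54],
  [0,0,0,0,0,0,8.54],
  [0,-1,0,0,0,0,8.54],
  [0,-4,0,0,0,0,8.54],
  [0,-8,0,0,0,0,8.54],
  [0,-13,0,0,0,0,8.54],
  [0,-18,0,0,0,0,8.54],
  [0,-18,0,0,0,0,8.54],
])

```text
time: 7.85
tool_pos: [640.3, 84.6, 238.2]
eef_rot: [0.705, -0.705, -0.058, 0.051]
contact_force: [0.2, -0.5, -0.3]
width: 0.999
```

```bash
python3 - <<'E'
from h import *
look(60,85,'pics/w3.png')
to(479,-74.5,200,86)
P,C=cloud('side')
for r in rects(P,C,55,110): print(*r)
E
```

```text
[636.5  84.1] [ 67. 131.] -80.5 [ 1. -3.] [68.2 76.6] [120. 123. 174.] 9393
t 7.9 pos [638.9  84.4 235.2] w 0.997 F [ 0.1  0.  -0.1] j [0.13 0.4  0.05 1.22 0.   1.55] ROW [-18.27, 3.42, -13.24, 0.16, -77.13, 0.28]
[ 627.  -361.4] [83.  83.2] -83.9 [-1. -1.] [80.7 83.1] [243. 247. 245.] 2577
[638.8  83.7] [ 69.1 137.1] -80.4 [  3. -17.] [67.7 76.9] [100. 106. 128.] 1313
[ 665.6 -252.6] [65.2 67.9] -117.0 [ 0. -1.] [59.3 61.7] [160. 161. 161.] 839
[677.4 268.5] [65.5 69. ] -76.4 [ 2. -1.] [58.8 61.3] [148. 149. 152.] 335
```

>>> jog_arm([
  [-18.3,3.4,-13.2,0,-77,0,8.54],
  [-18.3,3.4,-13.2,0,-77,0,8.54],
  [-18.3,3.4,-13.2,0,-77,0,8.54],
  [-18.3,3.4,-13.2,0,-77,0,8.54],
  [-18.3,3.4,-13.2,0,-77,0,8.54],
  [-18.3,3.4,-13.2,0,-77,0,8.54],
  [-18.3,3.4,-13.2,0,-77,0,8.54],
  [-18.3,3.4,-13.2,0,-77,0,8.54],
  [-18.3,3.4,-13.2,0,-77,0,8.54],
  [-18.3,3.4,-13.2,0,-77,0,8.54],
])

```text
time: 9.2
tool_pos: [477.1, -74.2, 198.3]
eef_rot: [0.518, -0.518, -0.482, 0.481]
contact_force: [-0.5, -0.1, 0.7]
width: 0.998
```

```bash
python3 - <<'E'
from h import *
look(24,50)
to(479,-74.5,13,86)
E
```

```text
[ 470.5 -274.6] [ 68.3 130.5] 1.2 [55.  0.] [30.5 37.2] [ 31. 116.  41.] 10464
[479.  -74.9] [ 67.  130.5] -4.2 [24. -2.] [30.  37.6] [186.  120.5 120. ] 8768
[ 591.  -330.5] [27.8 54. ] 48.0 [0. 0.] [34.8 48.7] [11. 32. 76.] 985
[603.5 113.4] [25.8 77.1] 99.8 [-5. 24.] [31.3 48.2] [56. 52. 54.] 2194
[646.7  21. ] [15.9 80.6] 9.2 [0. 0.] [26.8 41. ] [79. 68. 56.] 810
t 9.25 pos [477.2 -74.2 198.4] w 0.999 F [0.7 0.1 0.8] j [-0.16  0.12 -0.4   1.05  0.   -0.08] ROW [-0.04, 18.54, -0.16, 0.06, -0.21, 0.07]
```

>>> jog_arm([
  [0,5,-0.15,0,0,0,8.54],
  [0,10,-0.15,0,0,0,8.54],
  [0,14,-0.15,0,0,0,8.54],
  [0,17,-0.15,0,0,0,8.54],
  [0,18.5,-0.15,0,0,0,8.54],
  [0,18.5,-0.15,0,0,0,8.54],
  [0,18.5,-0.15,0,0,0,5.5],
  [0,18.5,-0.15,0,0,0,5.5],
  [0,18.5,-0.15,0,0,0,5.5],
  [0,18.5,-0.15,0,0,0,5.5],
])

```text
time: 10.5
tool_pos: [480.2, -74.4, 15.0]
eef_rot: [-0.517, 0.519, 0.482, -0.48]
contact_force: [-1.7, 0.2, 6.2]
width: 0.762
```

>>> jog_arm([
  [0,0,0,0,0,0,5.5],
  [0,0,0,0,0,0,5.5],
])

```text
time: 10.75
tool_pos: [480.5, -74.4, 15.4]
eef_rot: [-0.517, 0.519, 0.483, -0.48]
contact_force: [0.3, -1.2, -2.9]
width: 0.763
```

```bash
python3 -c "
from h import *
to(637,84,230,189.5)"
```

```text
t 10.75 pos [480.5 -74.4  15.4] w 0.763 F [ 0.3 -1.2 -2.9] j [-0.15  0.32 -0.62  0.62  0.   -0.08] ROW [16.97, -21.39, -14.54, 0.23, -103.72, -0.2]
```

>>> jog_arm([
  [0,-3,0,0,0,0,5.5],
  [0,-8,0,0,0,0,5.5],
  [0,-14,0,0,0,0,5.5],
  [0,-19,0,0,0,0,5.5],
  [0,-21.4,0,0,-9,0,5.5],
  [2,-21.4,-1.7,0,-18,0,5.5],
  [4,-21.4,-3.4,0,-27,0,5.5],
  [6,-21.4,-5.1,0,-36,0,5.5],
  [8,-21.4,-6.8,0,-45,0,5.5],
  [10,-21.4,-8.5,0,-54,0,5.5],
])

```text
time: 12.0
tool_pos: [571.8, 19.6, 229.3]
eef_rot: [-0.24, 0.243, 0.665, -0.664]
contact_force: [0.3, -0.2, -1.6]
width: 0.766
```

```bash
python3 -c "
from h import *
to(637,84,230,189.5)"
```

```text
t 12.0 pos [571.8  19.6 229.3] w 0.766 F [ 0.3 -0.2 -1.6] j [ 0.03  0.26 -0.15  1.15  0.   -0.84] ROW [-0.86, -0.04, -9.12, 0.08, -49.42, -0.2]
```

>>> jog_arm([
  [-0.2,0,-2,0,-9,0,5.5],
  [-0.4,0,-4,0,-18,0,5.5],
  [-0.6,0,-6,0,-27,0,5.5],
  [-0.8,0,-8,0,-36,0,5.5],
  [-0.9,0,-9.1,0,-45,0,5.5],
  [-0.9,0,-9.1,0,-49.5,0,5.5],
  [-0.9,0,-9.1,0,-49.5,0,5.5],
  [-0.9,0,-9.1,0,-49.5,0,5.5],
])

```text
time: 13.0
tool_pos: [636.9, 83.5, 229.4]
eef_rot: [0.06, -0.057, 0.705, -0.705]
contact_force: [0.0, 0.2, -1.6]
width: 0.765
```

```bash
cat >> h.py <<'E'
def below(P,cen,yaw,zlo,zhi,side):
    "visible end of the tray below, side=+-1 along yaw direction; prints offset of end from cen"
    a=np.radians(yaw);u=np.array([np.cos(a),np.sin(a)]);v=np.array([-u[1],u[0]])
    q=P[:,:2]-cen; m=(P[:,2]>zlo)&(P[:,2]<zhi)&(abs(q@u)<80)&(abs(q@v)<45)
    if m.sum()<20: print('few',m.sum()); return
    q=q[m]; print('below end',np.percentile(side*(q@u),[98,99.5]).round(1),'sides',np.percentile(q@v,[1,99]).round(1),'z',np.percentile(P[m,2],[50,95]).round(1),m.sum())
E
python3 - <<'E'
from h import *
P,C=held('pics/w4.png')
below(P,np.array([636.5,84.1]),-80.5,60,85,1)
to(637,84,96,189.5)
E
```

```text
far end z [65.8 65.9] x of end [-31.8  33.4]
rim y at z20,30,40,60 [np.float64(-21.7), np.float64(-21.7), np.float64(-21.5), np.float64(-21.7)]
 side -1 end z 65.8 y -21.7
 side 1 end z 65.7 y -21.7
below end [64.5 64.5] sides [-33.1  32.2] z [75.6 76.9] 670
t 13.05 pos [636.9  83.5 229.5] w 0.766 F [ 0.9  0.2 -1.6] j [ 0.13  0.4   0.04  1.21  0.   -1.61] ROW [0.02, 13.35, -0.05, -0.0, 0.01, -0.18]
```

View pics/w4.png

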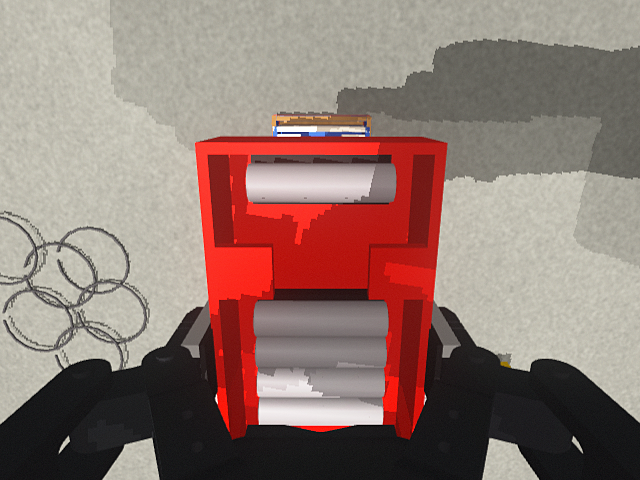

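>>> jog_arm([
  [0,3,-0.18,0,0,0,5.5],
  [0,7,-0.18,0,0,0,5.5],
  [0,10,-0.18,0,0,0,5.5],
  [0,11.8,-0.18,0,0,0,5.5],
  [0,12.8,-0.18,0,0,0,5.5],
  [0,13.4,-0.18,0,0,0,5.5],
  [0,13.7,-0.18,0,0,0,5.5],
  [0,13.9,-0.18,0,0,0,5.5],
  [0,13.9,-0.18,0,0,0,5.5],
])

```text
time: 14.18
tool_pos: [637.3, 85.4, 90.8]
eef_rot: [0.06, -0.057, 0.705, -0.705]
contact_force: [0.3, -0.0, -3.1]
width: 0.761
```

>>> jog_arm([
  [0,0.1,0,0,0,0,5.5],
  [0,0.1,0,0,0,0,5.5],
])

```text
time: 14.42
tool_pos: [637.6, 85.4, 90.3]
eef_rot: [0.06, -0.057, 0.705, -0.705]
contact_force: [0.5, -0.4, 0.2]
width: 0.765
```

Nearly in contact; a touch more, then release.

>>> jog_arm([
  [0,0.05,0,0,0,0,5.5],
  [0,0.07,0,0,0,0,5.5],
])

```text
time: 14.68
tool_pos: [637.6, 85.4, 90.2]
eef_rot: [0.06, -0.057, 0.705, -0.705]
contact_force: [-2.6, -0.2, 5.7]
width: 0.76
```

>>> jog_arm([
  [0,0,0,0,0,0,7],
  [0,0,0,0,0,0,8.54],
  [0,0,0,0,0,0,8.54],
  [0,-1,0,0,0,0,8.54],
  [0,-4,0,0,0,0,8.54],
  [0,-8,0,0,0,0,8.54],
  [0,-13,0,0,0,0,8.54],
  [0,-18,0,0,0,0,8.54],
  [0,-18,0,0,0,0,8.54],
])

```text
time: 15.8
tool_pos: [639.3, 85.6, 276.1]
eef_rot: [0.064, -0.054, 0.705, -0.704]
contact_force: [-0.5, -0.5, -0.1]
width: 1.001
```

```bash
python3 - <<'E'
from h import *
look(95,122)
to(483,262,210,103.4)
E
```

```text
[636.9  85. ] [ 67.1 130.5] 99.3 [-3. 16.] [104.7 112.8] [184. 124. 123.] 9059
t 15.85 pos [638.2  85.4 273.2] w 1.001 F [0.1 0.1 0.3] j [ 0.13  0.38  0.11  1.29  0.   -1.6 ] ROW [12.45, 6.19, -19.98, 0.42, 86.11, -0.48]
```

>>> jog_arm([
  [12.4,6.2,-20,0,86,0,8.54],
  [12.4,6.2,-20,0,86,0,8.54],
  [12.4,6.2,-20,0,86,0,8.54],
  [12.4,6.2,-20,0,86,0,8.54],
  [12.4,6.2,-20,0,86,0,8.54],
  [12.4,6.2,-20,0,86,0,8.54],
  [12.4,6.2,-20,0,86,0,8.54],
  [12.4,6.2,-20,0,86,0,8.54],
  [12.4,6.2,-20,0,86,0,8.54],
  [12.4,6.2,-20,0,86,0,8.54],
])

```text
time: 17.1
tool_pos: [483.0, 262.0, 209.2]
eef_rot: [-0.435, 0.439, 0.558, -0.554]
contact_force: [0.5, -0.4, 0.1]
width: 0.998
```

```bash
python3 - <<'E'
from h import *
look(24,50)
to(483,262,13,103.4)
E
```

```text
[482.1 263.3] [ 67.  130.6] 13.3 [26.  6.] [30.1 37.7] [190. 160. 105.] 8214
[610.6  84. ] [ 30.7 138.2] 99.3 [-9. 60.] [30.8 48.2] [56. 51. 48.] 3474
[657.1 268.6] [32.  67.6] -86.9 [0. 0.] [36.7 49.1] [83. 77. 73.] 1379
t 17.15 pos [483.1 262.1 209.4] w 1.0 F [-0.8  0.  -0.2] j [ 0.5   0.23 -0.24  1.09 -0.    0.26] ROW [0.02, 19.64, 0.19, 0.52, 0.25, -0.07]
```

>>> jog_arm([
  [0.2,5,0.05,0.5,0,0,8.54],
  [0.2,10,0.05,0.5,0,0,8.54],
  [0.2,14,0.05,0.5,0,0,8.54],
  [0.2,18,0.05,0.5,0,0,8.54],
  [0.2,19.6,0.05,0.5,0,0,8.54],
  [0.2,19.6,0.05,0.5,0,0,8.54],
  [0.2,19.6,0.05,0.5,0,0,5.5],
  [0.2,19.6,0.05,0.5,0,0,5.5],
  [0.2,19.6,0.05,0.5,0,0,5.5],
  [0.2,19.6,0.05,0.5,0,0,5.5],
])

```text
time: 18.4
tool_pos: [485.5, 264.9, 15.4]
eef_rot: [-0.436, 0.438, 0.557, -0.555]
contact_force: [-0.7, -0.1, 7.7]
width: 0.763
```

>>> jog_arm([
  [0,0,0,0,0,0,5.5],
  [0,0,0,0,0,0,5.5],
])

```text
time: 18.65
tool_pos: [485.7, 265.0, 15.8]
eef_rot: [-0.436, 0.438, 0.557, -0.555]
contact_force: [0.2, -0.4, -1.7]
width: 0.765
```

```bash
python3 -c "
from h import *
to(637,85,260,9.3)"
```

```text
t 18.65 pos [485.7 265.   15.8] w 0.765 F [ 0.2 -0.4 -1.7] j [ 0.5   0.42 -0.46  0.68 -0.    0.26] ROW [-21.07, -24.37, -10.56, 0.21, 94.36, 0.2]
```

>>> jog_arm([
  [0,-3,0,0,0,0,5.5],
  [0,-8,0,0,0,0,5.5],
  [0,-14,0,0,0,0,5.5],
  [0,-19,0,0,0,0,5.5],
  [-1,-24,0,0,9,0,5.5],
  [-4,-24.4,-2,0,18,0,5.5],
  [-7,-24.4,-3.5,0,27,0,5.5],
  [-10,-24.4,-5,0,36,0,5.5],
  [-13,-24.4,-6.5,0,45,0,5.5],
  [-16,-24.4,-8,0,54,0,5.5],
])

```text
time: 19.9
tool_pos: [600.5, 127.3, 259.8]
eef_rot: [-0.642, 0.643, 0.297, -0.294]
contact_force: [-0.5, 0.5, -2.4]
width: 0.762
```

```bash
python3 -c "
from h import *
to(637,85,260,9.3)"
```

```text
t 19.9 pos [600.5 127.3 259.8] w 0.762 F [-0.5  0.5 -2.4] j [ 0.21  0.33  0.01  1.25 -0.    0.92] ROW [-0.83, -0.01, -5.53, 0.07, 40.07, 0.2]
```

>>> jog_arm([
  [-0.2,0,-1.4,0,9,0,5.5],
  [-0.4,0,-2.8,0,18,0,5.5],
  [-0.6,0,-4.2,0,27,0,5.5],
  [-0.8,0,-5.5,0,36,0,5.5],
  [-0.8,0,-5.5,0,40,0.2,5.5],
  [-0.8,0,-5.5,0,40,0.2,5.5],
  [-0.8,0,-5.5,0,40,0.2,5.5],
])

```text
time: 20.78
tool_pos: [636.8, 85.5, 259.6]
eef_rot: [-0.704, 0.705, 0.058, -0.058]
contact_force: [0.9, 0.4, -2.1]
width: 0.762
```

```bash
python3 - <<'E'
from h import *
P,C=held('pics/w5.png')
below(P,np.array([636.9,85]),99.3,98,122,1)
to(637,85,127,9.3)
E
```

```text
far end z [67.8 67.9] x of end [-33.3  31.9]
rim y at z20,30,40,60 [np.float64(-21.2), np.float64(-21.3), np.float64(-21.2), np.float64(-21.3)]
 side -1 end z 67.9 y -21.3
 side 1 end z 67.9 y -21.3
below end [64.5 64.6] sides [-32.2  31.9] z [111.5 112.8] 254
t 20.82 pos [636.8  85.6 259.7] w 0.76 F [-0.6  0.4 -1.8] j [ 0.13  0.39  0.09  1.27 -0.    1.54] ROW [0.01, 13.27, -0.04, 0.06, 0.14, 0.01]
```

>>> jog_arm([
  [0.1,3,-0.39,0,0,0,5.5],
  [0.1,7,-0.39,0,0,0,5.5],
  [0.1,10,-0.39,0,0,0,5.5],
  [0.1,11.5,-0.39,0,0,0,5.5],
  [0.1,12.3,-0.39,0,0,0,5.5],
  [0.1,12.8,-0.39,0,0,0,5.5],
  [0.1,13.1,-0.39,0,0,0,5.5],
  [0.1,13.25,-0.39,0,0,0,5.5],
  [0.1,13.25,-0.39,0,0,0,5.5],
])

```text
time: 21.95
tool_pos: [638.7, 81.8, 127.6]
eef_rot: [-0.704, 0.705, 0.058, -0.058]
contact_force: [0.7, -0.3, -2.0]
width: 0.765
```

>>> jog_arm([
  [0,0.08,0,0,0,0,5.5],
  [0,0.08,0,0,0,0,5.5],
])

```text
time: 22.2
tool_pos: [638.8, 81.8, 126.9]
eef_rot: [-0.704, 0.705, 0.059, -0.058]
contact_force: [0.2, -0.6, -1.7]
width: 0.761
```

>>> jog_arm([
  [0,0.08,0,0,0,0,5.5],
  [0,0.08,0,0,0,0,5.5],
])

```text
time: 22.45
tool_pos: [638.8, 81.8, 126.4]
eef_rot: [-0.704, 0.705, 0.059, -0.058]
contact_force: [0.0, -0.2, 0.8]
width: 0.767
```

>>> jog_arm([
  [0,0.06,0,0,0,0,5.5],
  [0,0.06,0,0,0,0,5.5],
])

```text
time: 22.7
tool_pos: [638.8, 81.8, 126.4]
eef_rot: [-0.704, 0.705, 0.059, -0.058]
contact_force: [-2.3, 0.4, 6.1]
width: 0.766
```

>>> jog_arm([
  [0,0,0,0,0,0,7],
  [0,0,0,0,0,0,8.54],
  [0,0,0,0,0,0,8.54],
  [0,-1,0,0,0,0,8.54],
  [0,-4,0,0,0,0,8.54],
  [0,-8,0,0,0,0,8.54],
  [0,-13,0,0,0,0,8.54],
  [0,-17,0,0,0,0,8.54],
  [0,-17,0,0,0,0,8.54],
])

```text
time: 23.82
tool_pos: [640.6, 82.2, 301.4]
eef_rot: [-0.705, 0.705, 0.062, -0.055]
contact_force: [1.1, -0.6, 0.2]
width: 0.995
```

```bash
python3 - <<'E'
from h import *
look(132,158)
to(471,-274,210,91.2)
E
```

```text
[637.6  84.4] [ 67.1 130.5] -80.7 [  4. -14.] [140.7 148.6] [177. 162.  96.] 9548
t 23.88 pos [639.6  82.1 298.9] w 1.004 F [-0.2  0.2 -0.1] j [ 0.13  0.38  0.17  1.35 -0.    1.53] ROW [-22.52, 8.79, -32.35, 0.29, -81.76, 0.22]
```

>>> jog_arm([
  [-22.5,8.8,-32.3,0,-82,0,8.54],
  [-22.5,8.8,-32.3,0,-82,0,8.54],
  [-22.5,8.8,-32.3,0,-82,0,8.54],
  [-22.5,8.8,-32.3,0,-82,0,8.54],
  [-22.5,8.8,-32.3,0,-82,0,8.54],
  [-22.5,8.8,-32.3,0,-82,0,8.54],
  [-22.5,8.8,-32.3,0,-82,0,8.54],
  [-22.5,8.8,-32.3,0,-82,0,8.54],
  [-22.5,8.8,-32.3,0,-82,0,8.54],
  [-22.5,8.8,-32.3,0,-82,0,8.54],
])

```text
time: 25.12
tool_pos: [471.0, -272.9, 209.5]
eef_rot: [-0.493, 0.495, 0.507, -0.504]
contact_force: [-0.0, 0.1, 0.2]
width: 1.002
```

```bash
python3 - <<'E'
from h import *
look(24,50,'pics/w6.png')
to(471,-274,13,91.2)
E
```

```text
[ 470.8 -274.6] [ 67.1 130.8] 1.3 [55.  1.] [34.6 37.7] [ 63. 106.  50.] 7460
[ 622.6 -344.5] [49.9 83.5] 6.6 [0. 0.] [38.  49.3] [30. 41. 75.] 1444
[ 644.2 -253.1] [29.9 66.8] -84.9 [0. 0.] [36.9 49.3] [87. 80. 77.] 1392
t 25.18 pos [ 471.2 -272.9  209.6] w 0.996 F [ 0.3  0.  -0.3] j [-0.53  0.22 -0.25  1.09  0.   -0.55] ROW [-0.11, 19.66, 0.13, 0.31, 0.16, -0.0]
```

>>> jog_arm([
  [-0.05,5,0.2,0.3,0,0,8.54],
  [-0.05,10,0.2,0.3,0,0,8.54],
  [-0.05,14,0.2,0.3,0,0,8.54],
  [-0.05,18,0.2,0.3,0,0,8.54],
  [-0.05,19.6,0.2,0.3,0,0,8.54],
  [-0.05,19.6,0.2,0.3,0,0,8.54],
  [-0.05,19.6,0.2,0.3,0,0,5.5],
  [-0.05,19.6,0.2,0.3,0,0,5.5],
  [-0.05,19.6,0.2,0.3,0,0,5.5],
  [-0.05,19.6,0.2,0.3,0,0,5.5],
])

```text
time: 26.42
tool_pos: [471.9, -274.2, 15.6]
eef_rot: [-0.493, 0.495, 0.506, -0.505]
contact_force: [-0.2, -0.1, 6.7]
width: 0.762
```

>>> jog_arm([
  [0,0,0,0,0,0,5.5],
  [0,0,0,0,0,0,5.5],
])

```text
time: 26.68
tool_pos: [472.2, -274.5, 16.1]
eef_rot: [-0.492, 0.496, 0.506, -0.505]
contact_force: [0.0, -0.7, -1.8]
width: 0.763
```

```bash
python3 -c "
from h import *
to(637.5,84.5,295,189.3)"
```

```text
t 26.68 pos [ 472.2 -274.5   16.1] w 0.763 F [ 0.  -0.7 -1.8] j [-0.53  0.41 -0.48  0.67  0.   -0.55] ROW [35.43, -27.89, -17.49, 0.07, -97.95, -0.3]
```

>>> jog_arm([
  [0,-3,0,0,0,0,5.5],
  [0,-8,0,0,0,0,5.5],
  [0,-14,0,0,0,0,5.5],
  [0,-20,0,0,0,0,5.5],
  [1,-25,0,0,-8,0,5.5],
  [4,-27.9,-1,0,-17,0,5.5],
  [8,-27.9,-3,0,-26,0,5.5],
  [12,-27.9,-5,0,-35,0,5.5],
  [16,-27.9,-7,0,-44,0,5.5],
  [20,-27.9,-9,0,-53,0,5.5],
])

```text
time: 27.92
tool_pos: [556.4, -70.5, 294.9]
eef_rot: [0.213, -0.216, -0.673, 0.674]
contact_force: [1.6, 0.3, -2.0]
width: 0.763
```

```bash
python3 -c "
from h import *
to(637.5,84.5,295,189.3)"
```

```text
t 27.93 pos [556.4 -70.5 294.9] w 0.763 F [ 1.6  0.3 -2. ] j [-0.12  0.22 -0.06  1.29 -0.   -1.08] ROW [2.36, -0.01, -17.33, -0.08, -44.66, -0.25]
```

>>> jog_arm([
  [0.6,0,-4,0,-9,0,5.5],
  [1.2,0,-8,0,-18,0,5.5],
  [1.8,0,-12,0,-27,0,5.5],
  [2.2,0,-15,0,-36,0,5.5],
  [2.4,0,-17,0,-43,0,5.5],
  [2.4,0,-17.3,0,-44.6,-0.2,5.5],
  [2.4,0,-17.3,0,-44.6,-0.2,5.5],
  [2.4,0,-17.3,0,-44.6,-0.2,5.5],
])

```text
time: 28.92
tool_pos: [636.6, 83.6, 294.9]
eef_rot: [-0.056, 0.056, -0.704, 0.706]
contact_force: [-0.5, 0.8, -0.6]
width: 0.761
```

```bash
python3 - <<'E'
from h import *
P,C=held('pics/w7.png')
below(P,np.array([637.6,84.4]),-80.7,134,158,1)
to(637.5,84.5,163,189.3)
E
```

```text
far end z [66.  66.1] x of end [-31.7  33.4]
rim y at z20,30,40,60 [np.float64(-21.1), np.float64(-21.1), np.float64(-21.1), np.float64(-21.1)]
 side -1 end z 66.1 y -21.0
 side 1 end z 65.9 y -21.1
below end [64.5 64.5] sides [-32.4  32.7] z [147.7 149. ] 643
t 28.98 pos [636.7  83.6 295. ] w 0.762 F [-0.1  0.8 -1.4] j [ 0.13  0.38  0.16  1.35 -0.   -1.6 ] ROW [-0.09, 13.2, -0.1, -0.1, -0.18, -0.02]
```

View pics/w7.png

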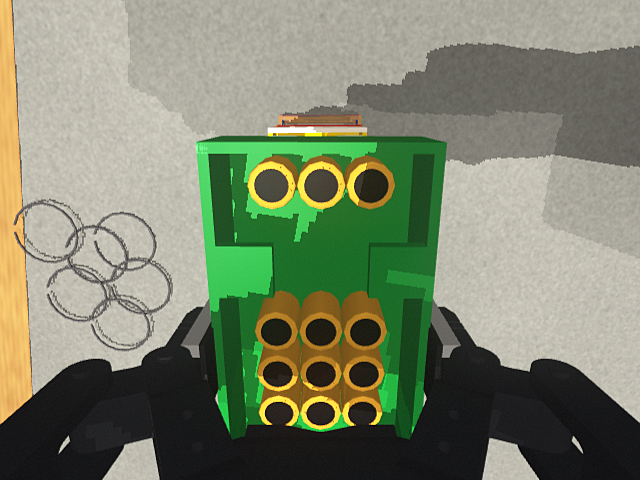

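>>> jog_arm([
  [-0.2,3,-0.21,0,0,0,5.5],
  [-0.2,7,-0.21,0,0,0,5.5],
  [-0.2,10,-0.21,0,0,0,5.5],
  [-0.2,11.5,-0.21,0,0,0,5.5],
  [-0.2,12.3,-0.21,0,0,0,5.5],
  [-0.2,12.8,-0.21,0,0,0,5.5],
  [-0.2,13.1,-0.21,0,0,0,5.5],
  [-0.2,13.25,-0.21,0,0,0,5.5],
  [-0.2,13.25,-0.21,0,0,0,5.5],
])

```text
time: 30.1
tool_pos: [638.6, 85.8, 162.9]
eef_rot: [-0.057, 0.056, -0.704, 0.705]
contact_force: [-0.0, -0.3, -1.6]
width: 0.763
```

>>> jog_arm([
  [0,0.07,0,0,0,0,5.5],
  [0,0.07,0,0,0,0,5.5],
])

```text
time: 30.35
tool_pos: [638.7, 85.9, 162.7]
eef_rot: [-0.057, 0.056, -0.704, 0.705]
contact_force: [-2.2, -0.4, 2.4]
width: 0.755
```

Contact at the expected height; a touch more, then release.

>>> jog_arm([
  [0,0.03,0,0,0,0,5.5],
  [0,0.03,0,0,0,0,5.5],
])

```text
time: 30.6
tool_pos: [638.8, 85.8, 162.7]
eef_rot: [-0.057, 0.056, -0.704, 0.705]
contact_force: [-1.9, -1.3, 2.4]
width: 0.761
```

>>> jog_arm([
  [0,0,0,0,0,0,7],
  [0,0,0,0,0,0,8.54],
  [0,0,0,0,0,0,8.54],
  [0,-1,0,0,0,0,8.54],
  [0,-4,0,0,0,0,8.54],
  [0,-8,0,0,0,0,8.54],
  [0,-13,0,0,0,0,8.54],
  [0,-16,0,0,0,0,8.54],
  [0,-16,0,0,0,0,8.54],
])

```text
time: 31.72
tool_pos: [639.9, 86.3, 326.7]
eef_rot: [-0.059, 0.053, -0.704, 0.705]
contact_force: [1.3, -1.0, -0.3]
width: 0.997
```

```bash
python3 - <<'E'
from h import *
look(168,195)
to(637,85,330,189)
P,C=cloud('side','pics/side9.png')
for r in rects(P,C,170,195): print(*r)
P,C=cloud('scene','pics/scene9.png')
for r in rects(P,C,24,110): print(*r)
a=cv2.imread('pics/side9.png')[60:260,200:440]; b=cv2.imread('pics/scene9.png')[120:320,280:480]
cv2.imwrite('pics/fin.png',np.hstack([cv2.resize(x,None,fx=1.8,fy=1.8,interpolation=cv2.INTER_CUBIC) for x in(a,b)]))
E
```

```text
[638.   85.4] [ 67.3 130.7] 98.9 [-9. 54.] [179.9 184.7] [ 62. 119.  51.] 9497
t 31.77 pos [639.2  86.2 324.5] w 1.0 F [ 0.1  0.  -0.2] j [ 0.13  0.38  0.23  1.41 -0.   -1.6 ] ROW [0.23, -0.55, 0.08, -0.1, 0.13, -0.27]
[640.8  83.5] [ 69.5 136. ] 99.3 [-9. 56.] [178.  184.8] [55. 91. 59.] 1108
[ 625.3 -361.2] [81.2 86.8] 6.7 [9. 1.] [80.3 83.7] [233. 234. 228.] 2335
[639.7  83.1] [ 81.3 147. ] -83.3 [ 18. -17.] [ 65. 106.] [106.  75.  97.] 2689
[ 666.  -252.8] [67.4 69.2] 33.3 [1. 0.] [58.8 62.2] [142. 140. 144.] 1193
[677.  267.4] [68.1 69. ] -9.4 [2. 0.] [59.  62.7] [140. 137. 141.] 1027
```

View pics/fin.png

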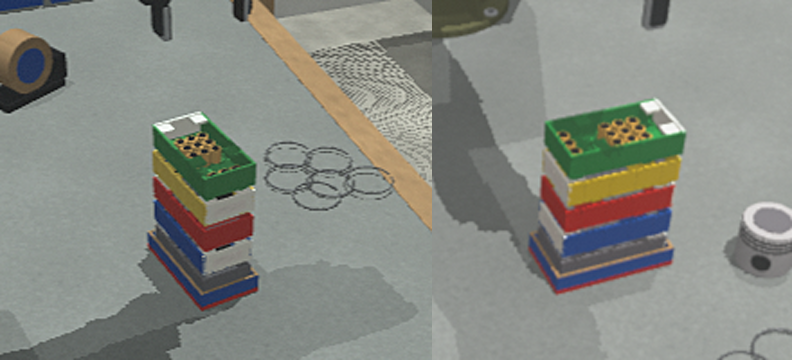

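The picture shows the stack straight in order blue, red, yellow, green. The white ends alternate (crop pixels about 230,200 and 660,110), and the gripper is clear above. I'm handing in.

```bash
python3 -c "
from plant import env
print(env.sign_off())"
```

```text
the job is handed in; nothing more can be done
None
```

The stack is finished and handed in at about 32 s. On the grey tray stand blue, red, yellow and green, each turned end for end from the one below. None was dropped. Sign-off gives no verdict, so these are my own checks:

- **Centring:** measured from above by the wrist camera after each release, the tray centres were:

| Tray | x, y (mm) | Yaw of white end (deg) |
|---|---|---|
| blue | 636.5, 84.1 | -80.5 |
| red | 636.9, 85.0 | 99.3 |
| yellow | 637.6, 84.4 | -80.7 |
| green | 638.0, 85.4 | 98.9 |

  Each tray is within about 1.5 mm of the one below, against a limit of 9 mm. The carton is at about (636, 84.5), yaw 99.

- **Height:** the rims read 76.6, 112.8, 148.6 and 184.7 mm, which is 36 mm apart. Each tray also met contact at the height expected for feet on lips, and none had sunk onto the pins.

- **Bystanders:** both pistons and the packed box are within about 1 mm of where they were first measured. The gripper was open and about 140 mm above the top tray when I handed in.

- **Disagreement:** the side camera places the green tray 2 to 3 mm from the wrist camera's reading, at (640.8, 83.5). It showed the same shift for blue, so I put this down to calibration and edge noise. The camera heights also read 1 to 2 mm high throughout.

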